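Change a mortar mould over from the parking clamp to the work clamp

ROBOT

A 6-joint arm with a two-finger parallel gripper is mounted at the origin on the work surface. World frame = base frame: x ahead of the robot, y to its left, z up, the work surface at z = 0. Lengths are in m, angles in rad, forces in N, time in s.
With the tool pointing down it reaches from about 0.25 to 0.725 m from the base axis. Payload 4 kg.
Tool frame: the origin (TCP) lies between the finger pads; the fingertips stand 17 mm ahead of it and the grasp point (between the pads) lies 2 mm behind it; z points along the fingers, x is the direction in which the jaws open and shut, and the axes are right-handed (so a half turn about z gives the same grasp; the last joint's range is limited). The gripper opens to 85 mm and grips with 20 to 120 N. Pads are 22 mm wide; open, the fingers measure 114 mm over their backs; the gripper's body (76 mm by 85 mm) begins 54 mm behind the grasp point. The pads swing forward as they close: fully open they stand 13 mm farther back than shut.
Start: joints at [1.224, 0.241, 0.005, 1.335, 0, 1.571], TCP at [0.17, 0.47, 0.248] pointing down, gripper open.
Joint ranges: [-2.72, 2.72], [-1.05, 1.87], [-1.09, 1.28], [-1.99, 2.15], [-1.42, 1.44], [-3.14, 3.14]. Speed limits (rad/s): [2.79, 2.79, 3.14, 3.14, 3.14, 3.14].

INTERFACE

Orientations are given as a unit quaternion [x, y, z, w].
In Python, from workcell import telemetry, cams, workorder gives the robot as it stands. The module is installed in compiled form; this text tells all that it offers.
- The arm moves only by the tool apply_moves, never from a script. Its argument "moves" is a list that holds one entry, the list of rows, each a list of 4 numbers: the shift along the tool's x, y, z in mm, then the turn about the tool's z in degrees. A call has exactly 10 rows; each row shifts and turns the pose as measured when the row begins, along the tool's axes as they then stand; what a row does not reach is not made up. A row lasts 1/10 s, in which the tool goes at most 50 mm and 8.59 degrees, less where a joint would pass 70% of its speed; a pose out of reach is approached as far as the arm can. A call with a gripper value outside its range is refused whole. "hand" is the gripper's target within -1 to 1 (fully open at 1, half-way at 0, shut at -1), set as the call begins (left out, the last holds). The fingers move at their own pace and stop on an object; the grip force is fixed at half the most. Time passes only in rows, so rows that do not move let the fingers close, or fill a call up. It gives the time, the measured TCP pose, the force and the opening at its end, in the units of the state.
- telemetry.get_obs(): the state, without advancing time (a new reading comes with each control period).
- cams.camera(name): name is "side" or "top"; returns a dict with "color" (400x640x3 uint8, red, green, blue), "fovy" (degrees; the focal length in pixels is half the picture's height over the tangent of half this angle, whatever the lens; pixels are square), "cx", "cy" (the principal point, pixels), "camera_from_world" (4x4, takes a point from world to camera coordinates). Camera axes: x right, y down, z forward; pixel columns grow to the right and rows downward; lengths in m; the calibration is good to about 2 mm. A picture is of the moment at which its call begins. There is no depth.
- workorder.job_done(): hands the job in, once; it reports no verdict.
The state is a dict: "clock": time; "joint_pos": joint angles; "joint_vel": joint speeds; "tau": joint torques, N m; "eef_pos": TCP position; "tool_rot": TCP orientation; "ft_force": force on the tool from outside, world axes, zero at the start; "ft_torque": the same for the moment, N m; "grip_width": finger opening in m.
Only numpy, scipy, OpenCV 4.12 (cv2) and the standard library are available. Lean on these libraries where they do the work, as an engineer would, in place of code of your own. Each camera call takes 0.05 s, during which the arm holds its last target. There are 200 camera calls.

TASK

The mortar mould on the jolting table has to be changed over from its parking clamp (yellow handles) to its work clamp (blue handles). Lock the work clamp first: squeeze its two handles together until they snap over centre and stay shut, without shoving the clamp round on its swivel pin. That swings the orange interlock gate clear; then pull the parking clamp's red release lever outward, away from its handles, until that clamp springs open, and leave the other things on the bench where they are.

Things in the scene. Friction and masses are not known exactly. Their poses are not given: they have to be found in the camera images.
- bed: Grey fixed plate 510 x 440 x 25 mm. Origin at bench level midway between the clamps' pivots (0, +-130 mm); x away from the robot to the steel mould, y from parking to work clamp, z up. Both clamps are locking pliers lying flat, handles to -x, jaws to +x, mid-plane 70 mm above the bench; all hinges vertical. Under the handles is free space down to the plate, bar the low gate arm (see gate).
- work_pin (a point): Top of the upright steel pin, 92 mm above the bench, about which the whole work clamp swivels; 45 mm ahead of its pivot. Beyond it stand the mould (87 mm high, bed x 85 to 285, y -100 to 100 mm) and a blue motor box (140 mm high, x 190 to 290, y -210 to -130 mm).
- work_clamp (a joint): Swivel of the work clamp on its pin, rad: 0 with handles along bed -x, + turns the handle ends to bed -y, stops at 0.4 either way. It is soft (friction 0.1 N m, centring spring 3 N m/rad): pushing one handle with over about 6 N shoves the clamp round past 0.25 rad, which counts as shoving. The locking force must come from squeezing both handles against each other.
- work_handle (a joint): Opening of the work clamp, rad: 0 locked shut (handles parallel), 0.75 widest. The moving handle is on the bed +y side. Down to 0.32 it moves with 2 to 5 N at the grip (damped: push slowly) and stays where it is left; then it stiffens to some 20 N of squeeze at the grip points and passes dead centre at 0.12, after which it snaps to 0 and stays. Let go before that, it springs back to about 0.31.
- work_pivot (a point): Hinge of the work clamp's handles, at mid-height; its x points from handles to jaws along the fixed handle, y from the fixed to the moving handle.
- work_fixed_grip (a point): On the work clamp's fixed blue handle, 95 mm behind and 13 mm to the -y side of the pivot. The handle is a bar 12 mm thick (y), 22 mm high, reaching from 10 to 125 mm behind the pivot (its screw to 144 mm). Axes as work_pivot.
- work_moving_grip (a point): On the work clamp's moving blue handle, 95 mm behind the pivot and, shut, 13 mm to its +y side. A bar 12 mm thick (y), 22 mm high, 25 to 125 mm behind the pivot; its x runs along the bar to the pivot, y outward. Over their outer faces the handles measure 38 mm shut and about 66 mm at 0.3 rad (at the grip points): too wide at the start for most grippers.
- park_handle (a joint): Opening of the parking clamp's moving yellow handle, rad: 0 locked shut, as at the start; tripped past 0.14 it springs open by itself to about 0.31 towards bed +y. Sizes as the work clamp; its fixed handle (-y side) is bolted to the bed.
- park_lever (a joint): Red release lever, hinged on the outer (bed +y) side of the parking clamp's moving handle, 85 mm behind its pivot; rad, 0 at rest, 0.7 most. Pulled to bed +y with 5 to 8 N at the tab, its heel pries the handles apart; at about 0.3 rad the clamp trips, and a weak spring returns the lever.
- park_tab (a point): Upper part of the red upright tab at the lever's free end, 163 mm behind the parking clamp's pivot and 110 mm above the bench. The tab is 24 mm (x, along the lever) x 10 mm (y), 63 to 125 mm above the bench, free on both sides behind the handle ends. Pull it to its +y, about 50 mm at a steady pace: it gets easier half way, then the clamp springs open and the tab is free.
- prism: Grey mortar prism 40 x 150 x 40 mm lying on the bed between the clamps; origin under its centre. Bystander.
- scoop: Aluminium scoop, 260 mm long, on the bench left of the bed. Bystander.
- cylinder_tall: Upright measuring cylinder, 242 mm tall, foot 90 mm wide. Bystander.
- mallet: Hammer, 260 mm long, lying right of the bed. Bystander.
- oil: Bottle of mould oil, 64 mm wide, 170 mm tall. Bystander.
- bowl: Orange bowl, 120 mm wide, 60 mm high. Bystander.
- spare_prism: Spare mortar prism 160 x 40 x 40 mm on the bench. Bystander.
- gate (a joint): Orange interlock gate, a flat bell crank hinged on the bed at x -180, y 145 mm, its arms at most 37 mm above the bench; rad, 0 where its post (20 x 14 mm, top 85 mm above the bench) stands 4 mm beyond the red lever's tail and blocks it; above 0.1 it is clear. In the last 0.2 rad of closing, a peg under the work clamp's moving handle turns it to some 0.2 to 0.4; the post swings to bed -x.

How it is judged:
On the way, in this order (a step that is already met when the one before it is completed fails the run):
1. the work clamp is locked (handle under 0.03 rad) with the parking clamp still locked (value of joint each of work_handle, park_handle below 0.03 rad and value of joint park_lever below 0.1 rad), for 0.2 s.
2. the parking clamp's release lever is pulled (over 0.12 rad) while its handles are still shut (value of joint park_lever above 0.12 rad and value of joint park_handle below 0.1 rad), for 0.02 s.
3. the parking clamp springs open (handle over 0.2 rad) with the work clamp locked (value of joint park_handle above 0.2 rad and value of joint work_handle below 0.03 rad), for 0.1 s.
At the end, for the whole second after the job is handed in: The work clamp is locked (handle opening under 0.03 rad), the parking clamp stands open by more than 0.2 rad, and both are at rest (under 0.05 rad/s) (all of step 3 and velocity of joint work_handle between -0.05 and 0.05 rad/s and velocity of joint park_handle between -0.05 and 0.05 rad/s); the robot touches nothing.
It fails at once if the work clamp is shoved round on its swivel (beyond 0.25 rad either way) (value of joint work_clamp above 0.25 rad or value of joint work_clamp below -0.25 rad).
It fails at once if a bystander is moved by more than 40 mm (distance of any of prism, scoop, cylinder_tall, mallet, oil, bowl, spare_prism from where it was at the start of the episode above 0.04 m).
It also fails if it takes over 64 s, if anything falls off the work surface, if the arm or the gripper's body presses on something with over 40 N, if the wrist force passes 120 N, or if a joint passes its speed limit or range.

## Working session

There is one attempt and no reset: what is moved stays moved. The work goes in short steps, Python scripts to look and compute and a tool call to move; the robot and the scene stay as the last step left them, time stands still between calls to the robot, and variables do not carry over. Pictures are saved under pics/ and viewed, about 8 in all and at most 12, crops included, and the job is handed in when it is done.

Besides the shell and the picture viewer there is one more tool, called after ">>>" in YAML: its name, and indented under it one key for each argument. apply_moves: Moves the arm, as the interface text tells. Its arguments: {"type":"object","properties":{"moves":{"type":"array"},"hand":{"type":"number"}},"required":["moves"]}

```bash
mkdir -p pics
cat > h.py <<'E'
import numpy as np, cv2
from workcell import telemetry, cams, workorder
def snap(n,f):
    c=cams.camera(n); cv2.imwrite('pics/'+f+'.png',cv2.cvtColor(c['color'],cv2.COLOR_RGB2BGR))
    np.savez('pics/'+f+'.npz',**{k:v for k,v in c.items()})
    return c
def crop(f,x0,y0,x1,y1,s):
    i=cv2.imread('pics/'+f+'.png')[y0:y1,x0:x1]
    cv2.imwrite(f'pics/{f}_c{x0}_{y0}.png',cv2.resize(i,None,fx=s,fy=s,interpolation=cv2.INTER_CUBIC))
def ray(c,u,v,z):
    f=200/np.tan(np.radians(float(c['fovy']))/2); M=np.array(c['camera_from_world'])
    d=M[:3,:3].T@np.array([(u-c['cx'])/f,(v-c['cy'])/f,1]); o=-M[:3,:3].T@M[:3,3]
    return o+d*(z-o[2])/d[2]
def proj(c,p):
    f=200/np.tan(np.radians(float(c['fovy']))/2); M=np.array(c['camera_from_world'])
    q=M[:3,:3]@np.array(p)+M[:3,3]; return np.array([f*q[0]/q[2]+c['cx'],f*q[1]/q[2]+c['cy']])
E
python3 - <<'E'
from h import *
np.set_printoptions(precision=4,suppress=True)
for n in('top','side'):
    c=snap(n,n+'0'); print(n,c['fovy'],c['cx'],c['cy'],c['camera_from_world'])
o=telemetry.get_obs(); print(o)
a=cv2.imread('pics/top0.png');b=cv2.imread('pics/side0.png')
E
```

```text
top 43.82430053437656 322.89786897167863 203.69746252314872 [[-0.0189 -0.9997  0.0158 -0.007 ]
 [-0.9847  0.0159 -0.1735  0.5527]
 [ 0.1732 -0.0188 -0.9847  1.8439]
 [ 0.      0.      0.      1.    ]]
side 46.85417058793603 320.90711152132985 202.47408290517717 [[ 0.9351 -0.3544 -0.0065 -0.4918]
 [-0.2211 -0.5688 -0.7922  0.1939]
 [ 0.2771  0.7422 -0.6103  1.7195]
 [ 0.      0.      0.      1.    ]]
{'clock': 0.1, 'joint_pos': array([ 1.224 ,  0.2413,  0.0039,  1.3352, -0.    ,  1.5708]), 'joint_vel': array([ 0.0018,  0.    ,  0.0038, -0.0003,  0.0012, -0.0004]), 'tau': array([ -0.0001, -37.3137,  25.301 ,   0.0108,   0.    ,  -0.    ]), 'eef_pos': array([0.1698, 0.4697, 0.2475]), 'tool_rot': array([ 0.8185,  0.5745, -0.0008,  0.0005]), 'ft_force': array([-0.1929,  0.6917, -1.6139]), 'ft_torque': array([-0.0183, -0.003 , -0.0599]), 'grip_width': 0.08508419362683191}
```

View pics/top0.png

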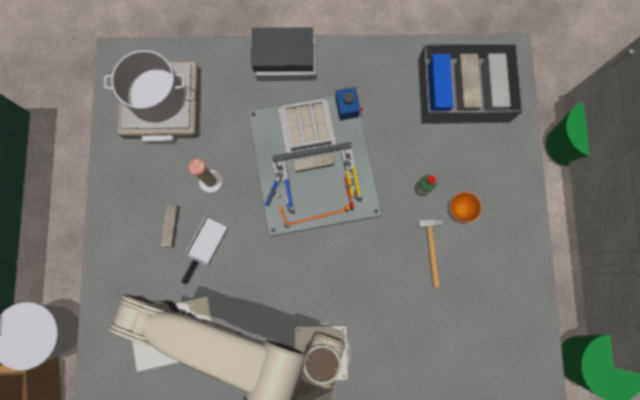

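View pics/side0.png

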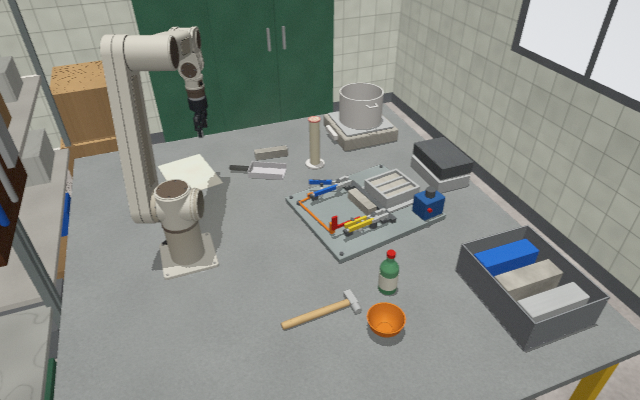

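The top view shows the bed at about (249–381, 97–235), with blue handles near (272,192) and (289,195), yellow/red ones near (352,190), and the orange gate running from (285,222) to (350,210). I'll enlarge both views.

Run:
```python
from h import *
crop('top0',240,90,390,240,5)
crop('side0',280,165,450,260,4.6)
```

```text
(no output)
```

View pics/top0_c240_90.png

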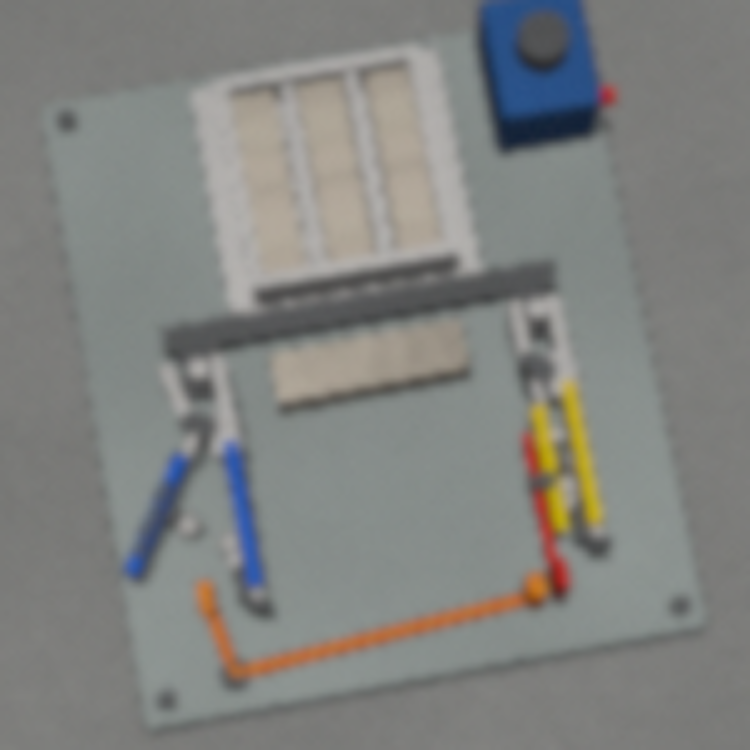

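View pics/side0_c280_165.png

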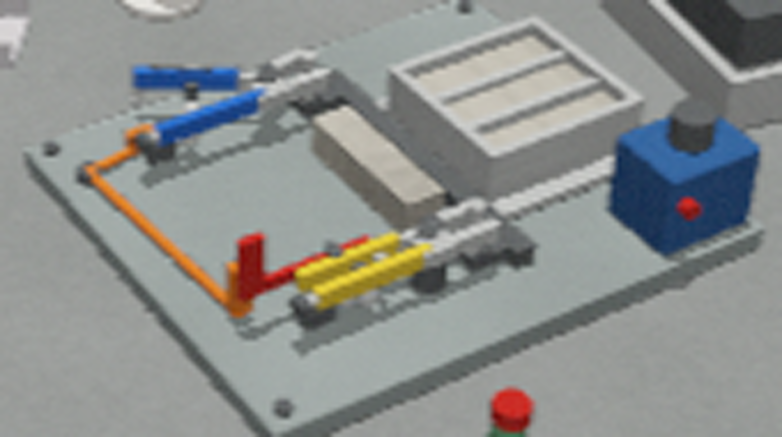

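The crops show the fixed blue handle from (286,179) to (292,207), the moving one from (276,182) to (267,205), the gate post at (347,207) and the red tab at (352,206). Next I fit the bed pose.

Run:
```python
from h import *
from scipy.optimize import least_squares
from scipy.spatial.transform import Rotation as R
np.set_printoptions(precision=4,suppress=True)
c=dict(np.load('pics/top0.npz')); s=dict(np.load('pics/side0.npz'))
T=lambda u,v:np.array([240+u/5,90+v/5]); S=lambda u,v:np.array([280+u/4.6,165+v/4.6])
def W(b,p):
    x,y,z=p; return np.array([b[0]+x*np.cos(b[2])-y*np.sin(b[2]), b[1]+x*np.sin(b[2])+y*np.cos(b[2]), z])
# bed pts; plate offset b[3]
def pts(b):
    o=b[3]
    return [(c,T(193,95),(.285,.1,.087)),(c,T(437,48),(.285,-.1,.087)),(c,T(235,672),(-.18,.145,.033)),
     (c,T(43,103),(o+.51,.22,.025)),(c,T(150,730),(o,.22,.025)),(c,T(705,628),(o,-.22,.025)),
     (s,S(388,70),(.085,.1,.087)),(s,S(490,138),(.085,-.1,.087)),(s,S(642,98),(.285,-.1,.087)),(s,S(533,20),(.285,.1,.087)),
     (s,S(90,173),(-.18,.145,.033)),(s,S(278,436),(o,-.22,.025)),(s,S(25,152),(o,.22,.025))]
f=lambda b:np.concatenate([proj(k,W(b,p))-m for k,m,p in pts(b)])
r=least_squares(f,[.55,0,.15,-.22],loss='soft_l1'); print(r.x); print(f(r.x).reshape(-1,2))
b=r.x; np.save('bed.npy',b)
def B(p):
    d=p[:2]-b[:2]; C,Sn=np.cos(b[2]),np.sin(b[2]); return np.array([C*d[0]+Sn*d[1],-Sn*d[0]+C*d[1]])*1000
for n,p,z in [('fix front',(232,443),.081),('fix rear',(257,587),.081),('mov front',(181,457),.081),('mov rear',(133,575),.081),('pinW',(200,378),.092),('tab',(559,570),.125),('post',(537,583),.085),('yel mov rear',(562,528),.081),('yel fix rear',(596,520),.081),('yel fix front',(570,383),.081)]:
    print(n,B(ray(c,*T(*p),z)))
for n,p,z in [('tab side',(252,238),.125),('fix rear side',(160,132),.081),('fix front side',(262,97),.081),('mov rear',(135,70),.081),('mov front',(238,74),.081)]:
    print(n,B(ray(s,*S(*p),z)))
for n,p in [('Wpivot',(0,.13,.07)),('Ppivot',(0,-.13,.07)),('tab',(-.163,-.1,.11))]: print(n,W(b,p))
o=telemetry.get_obs(); print(R.from_quat(o['tool_rot']).as_matrix(),o['joint_pos'])
```

```text
[ 0.6718  0.0039  0.1668 -0.204 ]
[[-0.5943 -4.354 ]
 [ 1.5367 -3.7157]
 [ 1.0968  1.8449]
 [-0.1438 -0.0064]
 [-0.145   0.2475]
 [ 1.8854 -0.2143]
 [-6.3466 -2.4556]
 [-0.1293  7.4814]
 [ 6.0371  0.9921]
 [-0.1935 -4.7862]
 [-1.2452 -0.8126]
 [-0.1328 -1.0932]
 [-0.3326 -2.2226]]
fix front [ -7.2915 118.6043]
fix rear [-119.0952  119.232 ]
mov front [-10.9797 158.1723]
mov rear [-93.3227 208.5449]
pinW [ 43.8362 133.4537]
tab [-154.4983 -100.3986]
post [-154.8128  -86.5676]
yel mov rear [-116.5174 -113.5097]
yel fix rear [-115.1601 -139.8474]
yel fix front [  -7.7541 -141.3047]
tab side [-161.1023 -110.4472]
fix rear side [-124.8067  102.3938]
fix front side [-19.1613 101.3143]
mov rear [-97.0122 197.5547]
mov front [-18.906  143.4189]
Wpivot [0.6503 0.1321 0.07  ]
Ppivot [ 0.6934 -0.1243  0.07  ]
tab [ 0.5277 -0.1218  0.11  ]
[[ 0.3399  0.9405 -0.0006]
 [ 0.9405 -0.3399 -0.0018]
 [-0.0019  0.     -1.    ]] [ 1.224   0.2413  0.0039  1.3352 -0.      1.5708]
```

Run:
```python
from h import *
from scipy.optimize import least_squares
np.set_printoptions(precision=4,suppress=True)
c=dict(np.load('pics/top0.npz')); s=dict(np.load('pics/side0.npz'))
T=lambda u,v:np.array([240+u/5,90+v/5]); S=lambda u,v:np.array([280+u/4.6,165+v/4.6])
def W(b,p):
    x,y,z=p; return np.array([b[0]+x*np.cos(b[2])-y*np.sin(b[2]), b[1]+x*np.sin(b[2])+y*np.cos(b[2]), z])
def pts(b):
    o=b[3]
    return [(c,T(235,672),(-.18,.145,.033)),
     (c,T(43,103),(o+.51,.22,.025)),(c,T(150,730),(o,.22,.025)),(c,T(705,628),(o,-.22,.025)),
     (s,S(90,173),(-.18,.145,.033)),(s,S(278,436),(o,-.22,.025)),(s,S(25,152),(o,.22,.025)),
     (c,T(596,522),(-.125,-.143,.081)),(c,T(570,383),(-.01,-.143,.081)),(c,T(565,528),(-.125,-.117,.081)),(c,T(539,405),(-.025,-.117,.081)),
     (c,T(200,375),(.045,.13,.092)),(c,T(540,328),(.045,-.13,.092)),
     (s,S(430,247),(-.01,-.143,.081)),(s,S(398,235),(-.025,-.117,.081)),(s,S(301,272),(-.125,-.117,.081)),(s,S(315,297),(-.125,-.143,.081))]
f=lambda b:np.concatenate([proj(k,W(b,p))-m for k,m,p in pts(b)])
r=least_squares(f,[.67,0,.16,-.2],loss='soft_l1'); print(r.x); print(f(r.x).reshape(-1,2))
b=r.x; np.save('bed.npy',b)
# per-camera
for cam in (c,s):
    g=lambda q:np.concatenate([proj(k,W([*q,b[3]],p))-m for k,m,p in pts([*q,b[3]]) if k is cam])
    print(least_squares(g,b[:3],loss='soft_l1').x)
# work clamp: fit swivel a, theta
def H(a,t,l,off,mov):
    # pivot about pin
    if mov: d=np.array([-l*np.cos(t)-13*0*np.sin(t)- off*np.sin(t)*0, 0]); p=np.array([-l*np.cos(-t)+off*np.sin(-t)*-1*-1, l*np.sin(t)+off*np.cos(t)])
    else: p=np.array([-l,-13.])
    q=p+[-45,0]; C,Sn=np.cos(a),np.sin(a)
    q=np.array([C*q[0]-Sn*q[1],Sn*q[0]+C*q[1]]); return np.array([45+q[0],130+q[1],81])/1000
P=[(c,T(232,443),(10,-13,0)),(c,T(257,587),(125,-13,0)),(c,T(181,457),(25,13,1)),(c,T(133,575),(125,13,1)),
 (s,S(262,95),(10,-13,0)),(s,S(160,132),(125,-13,0)),(s,S(135,72),(125,13,1)),(s,S(238,74),(25,13,1))]
g=lambda q:np.concatenate([proj(k,W(b,H(q[0],q[1],*h)))-m for k,m,h in P])
r=least_squares(g,[0,.5],loss='soft_l1');print('swivel,theta',r.x);print(g(r.x).reshape(-1,2))
print([W(b,p) for p in [(0,.13,.07),(-.065,.13,.07),(-.163,-.1,.11)]])
```

```text
[ 0.6758  0.0049  0.1666 -0.208 ]
[[ 0.8215  0.806 ]
 [-0.2022 -0.026 ]
 [-0.2408  0.2328]
 [ 1.7965 -0.1998]
 [-0.4106 -1.1641]
 [-0.1827 -1.1527]
 [-0.3438 -2.2735]
 [ 1.0414  0.9575]
 [ 0.2692 -0.516 ]
 [ 0.4565  0.992 ]
 [ 0.5133  0.0751]
 [ 0.593  -0.8862]
 [ 0.3034 -3.5078]
 [ 0.2727 -1.6322]
 [ 0.0792 -1.4535]
 [-0.8069 -0.8899]
 [-0.0692 -2.436 ]]
[0.6759 0.0067 0.1636]
[ 0.6733 -0.0038  0.1649]
swivel,theta [0.0056 0.6016]
[[ 0.3561 -0.4504]
 [ 0.8372  0.3104]
 [ 1.4817  3.1654]
 [-0.0314  3.6019]
 [ 0.7259 -2.3806]
 [-0.8457 -2.0404]
 [-3.5308 -1.3073]
 [-2.4189 -0.9646]]
[array([0.6543, 0.1331, 0.07  ]), array([0.5902, 0.1223, 0.07  ]), array([ 0.5317, -0.1208,  0.11  ])]
```

>>> apply_moves:
  moves:
    - [[-13, 44, 0, 0], [-13, 44, 0, 0], [-13, 44, 0, 0], [-13, 44, 0, 0], [-13, 44, 0, 0], [-13, 44, 0, 0], [-13, 44, 0, 0], [-13, 44, 0, 0], [-13, 44, 0, 0], [-13, 44, 0, 0]]
  hand: 1

```text
clock: 1.1
eef_pos: [0.5479, 0.1931, 0.2422]
tool_rot: [0.814, 0.581, -0.005, -0.0]
ft_force: [0.6, 0.6, 0.3]
grip_width: 0.0857
```

```bash
cat >> h.py <<'E'
from scipy.spatial.transform import Rotation as R
bed=[0.6755,0.0060,0.165]
def W(p,b=None):
    b=b or bed; x,y,z=p; return np.array([b[0]+x*np.cos(b[2])-y*np.sin(b[2]), b[1]+x*np.sin(b[2])+y*np.cos(b[2]), z])
def go(bxyz,jaw_deg):
    "remaining move in tool axes (mm, before turning) and the turn; bxyz bed m, jaw_deg = jaw axis in bed, deg from bed +y"
    o=telemetry.get_obs(); M=R.from_quat(o['tool_rot']).as_matrix()
    d=M.T@(W(bxyz)-o['eef_pos'])*1000
    a=np.degrees(np.arctan2(M[1,0],M[0,0])); t=90+np.degrees(bed[2])+jaw_deg
    k=-((t-a+90)%180-90)
    C,S=np.cos(np.radians(k)),np.sin(np.radians(k))
    print('clock',o['clock'],'tcp',o['eef_pos'].round(4),'F',o['ft_force'].round(1),'tool shift',d.round(1),'turn',round(k,1),'after-turn shift',(C*d[0]+S*d[1]).round(1),(-S*d[0]+C*d[1]).round(1),'j',o['joint_pos'].round(2),'tilt',M[:,2].round(3))
    e=o['eef_pos'][:2]-bed[:2]; c,s=np.cos(bed[2]),np.sin(bed[2])
    print('tcp in bed',(c*e[0]+s*e[1]).round(4),(-s*e[0]+c*e[1]).round(4),'jaw now',round(a-90-np.degrees(bed[2]),1),'w',round(o['grip_width'],4))
E
python3 -c "
from h import *
go((-.038,.1436,.16),-16)"
```

```text
clock 1.1 tcp [0.5479 0.1931 0.2422] F [0.6 0.6 0.3] tool shift [-26.6  80.2  81.9] turn -12.5 after-turn shift -43.3 72.6 j [ 0.34  0.41  0.23  1.4  -0.    0.67] tilt [-0.008 -0.005 -1.   ]
tcp in bed -0.0952 0.2055 jaw now -28.5 w 0.0857
```

>>> apply_moves:
  moves:
    - [[0, 0, 0, -6.5], [0, 0, 0, -6.5], [-8, 14, 14, 0], [-8, 14, 14, 0], [-8, 14, 14, 0], [-8, 14, 14, 0], [-8, 14, 14, 0], [-4, 8, 8, 0], [0, 0, 0, 0], [0, 0, 0, 0]]

```text
clock: 2.1
eef_pos: [0.6281, 0.1281, 0.1468]
tool_rot: [0.747, 0.665, -0.011, -0.003]
ft_force: [-0.0, -0.2, 0.0]
grip_width: 0.0853
```

```bash
python3 -c "
from h import *
go((-.038,.1436,.16),-16)
a=snap('top','top1');b=snap('side','side1')
crop('top1',255,130,335,220,6);crop('side1',270,150,400,240,6)
p=telemetry.get_obs()['eef_pos'];print(proj(a,p),proj(b,p))
i=cv2.imread('pics/top1_c255_130.png');j=cv2.imread('pics/side1_c270_150.png')
k=np.zeros((540,480+780,3),'u1');k[:,:480]=i;k[:,480:]=j
cv2.imwrite('pics/m1.png',cv2.resize(k,(800,343)))
"
```

```text
clock 2.1 tcp [0.6281 0.1281 0.1468] F [-0.  -0.2  0. ] tool shift [ 11.5 -15.4 -13. ] turn -0.2 after-turn shift 11.5 -15.4 j [ 0.2   0.59  0.27  1.27 -0.01  0.32] tilt [-0.02 -0.01 -1.  ]
tcp in bed -0.0267 0.1282 jaw now -16.2 w 0.0853
[282.95221112 179.08255529] [332.80761494 169.65064304]
```

View pics/side1_c270_150.png

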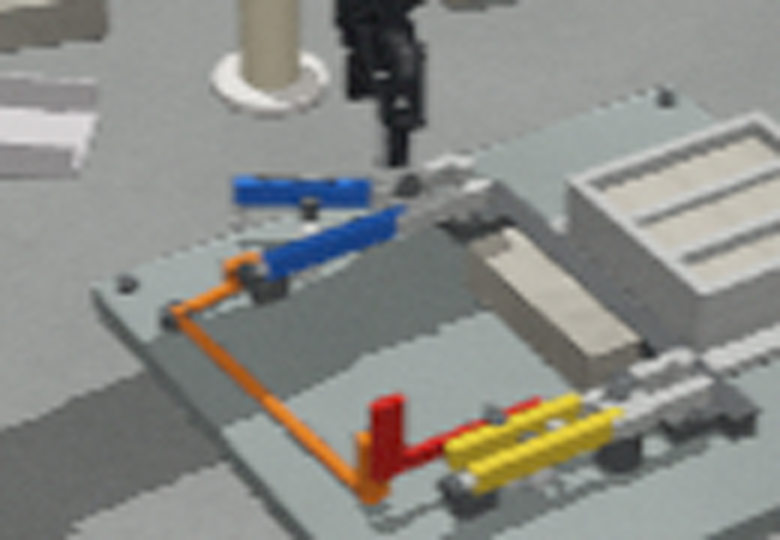

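View pics/top1_c255_130.png

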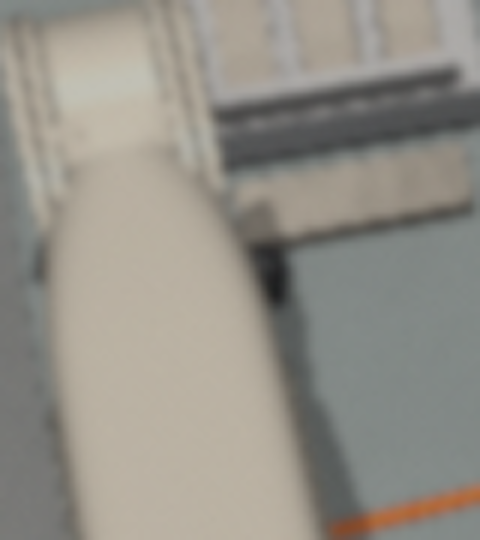

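Side view: the near fingertip is at crop (398,163), full-image (336,177), and the handles are unchanged. The top view is blocked by the arm. I'll check the fingertip against the calibration.

```bash
python3 -c "
from h import *
b=dict(np.load('pics/side1.npz'));o=telemetry.get_obs();M=R.from_quat(o['tool_rot']).as_matrix()
for s in(-1,1):
  for t in (.043,.05,.057):
    for z in (.004,): print(s,t,(proj(b,o['eef_pos']+M@[s*t,0,z])-[270,150])*6+2.5)
# side-only bed fit from this crop, half-pixel corrected; bed yaw/x fixed from joint
P=[((128,285),None),((172,316),(-.18,.145,.033)),((620,410),(-.01,-.143,.081)),((580,398),(-.025,-.117,.081)),((448,445),(-.125,-.117,.081)),((472,472),(-.125,-.143,.081)),((398,208),(-.01,.117,.081)),((262,258),(-.125,.117,.081)),((386,397),(-.163,-.104,.125))]
for m,p in P:
  if p: print(p,(proj(b,W(p))-[270,150])*6+2.5-np.array(m))
"
```

```text
-1 0.043 [396.01566783 158.95459441]
-1 0.05 [398.80884072 164.54368939]
-1 0.057 [401.61836169 170.16549663]
1 0.043 [362.98020865  92.85116054]
1 0.05 [360.39134479  87.6708847 ]
1 0.057 [357.81694393  82.51954909]
(-0.18, 0.145, 0.033) [ 4.56351162 -5.98739097]
(-0.01, -0.143, 0.081) [ 3.45752356 -5.97304227]
(-0.025, -0.117, 0.081) [ 0.61615258 -8.58200386]
(-0.125, -0.117, 0.081) [ 0.66246595 -4.12125796]
(-0.125, -0.143, 0.081) [-0.73348954 -7.78953071]
(-0.01, 0.117, 0.081) [ 9.43803816 -6.93500596]
(-0.125, 0.117, 0.081) [ 2.41329972 -7.30188202]
(-0.163, -0.104, 0.125) [ 0.73845696 -2.36379992]
```

```bash
sed -i 's/^bed=.*/bed=[0.675,0.0042,0.165]/' h.py; python3 -c "
from h import *
go((-.038,.1436,.115),-16)"
```

```text
clock 2.2 tcp [0.6281 0.1285 0.1476] F [ 0.5  0.5 -0. ] tool shift [  9.8 -14.7  32.8] turn -0.1 after-turn shift 9.8 -14.7 j [ 0.2   0.59  0.27  1.27 -0.01  0.32] tilt [-0.019 -0.009 -1.   ]
tcp in bed -0.0259 0.1303 jaw now -16.1 w 0.0848
```

>>> apply_moves:
  moves:
    - [[3, -4, 0, 0], [3, -4, 0, 0], [3, -4, 0, 0], [2, -3, 0, 0], [0, 0, 0, 0], [0, 0, 10, 0], [0, 0, 10, 0], [0, 0, 10, 0], [0, 0, 0, 0], [0, 0, 0, 0]]

```text
clock: 3.2
eef_pos: [0.6121, 0.1444, 0.1179]
tool_rot: [0.746, 0.666, -0.009, -0.002]
ft_force: [-0.3, -0.3, -0.4]
grip_width: 0.0853
```

```bash
python3 -c "
from h import *
go((-.038,.1436,.060),-16)
b=snap('side','side2');crop('side2',290,150,390,225,8)"
```

```text
clock 3.2 tcp [0.6121 0.1444 0.1179] F [-0.3 -0.3 -0.4] tool shift [-4.   3.2 57.9] turn 0.1 after-turn shift -4.0 3.2 j [ 0.23  0.58  0.18  1.18 -0.    0.35] tilt [-0.015 -0.008 -1.   ]
tcp in bed -0.039 0.1486 jaw now -15.9 w 0.0853
```

View pics/side2_c290_150.png

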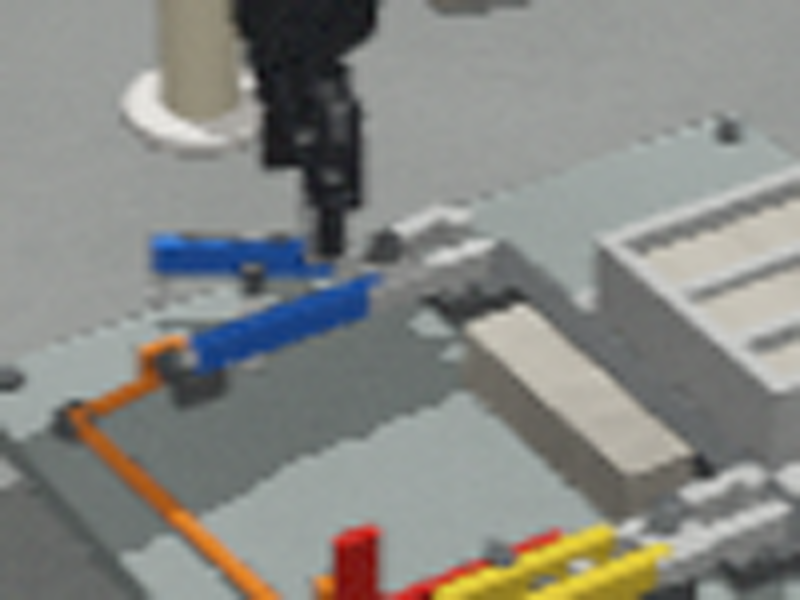

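```bash
python3 -c "
from h import *
b=dict(np.load('pics/side2.npz'));o=telemetry.get_obs();M=R.from_quat(o['tool_rot']).as_matrix()
q=lambda p:((proj(b,p)-[290,150])*8+3.5).round(0)
e=o['eef_pos']
print('tip outer/inner now',[q(e+M@[-t,y,.004]) for t in(.0425,.057) for y in (-.011,.011)])
f=e.copy();
for z in(.081,.059):
  for s in(-1,1): print(z,s,'inner pad line at handle level',[q(np.array([*(e+M@[s*.0425,y,0])[:2],z])) for y in(-.011,.011)])
"
```

```text
tip outer/inner now [array([306., 253.]), array([347., 247.]), array([313., 268.]), array([355., 263.])]
0.081 -1 inner pad line at handle level [array([306., 306.]), array([347., 299.])]
0.081 1 inner pad line at handle level [array([265., 216.]), array([304., 210.])]
0.059 -1 inner pad line at handle level [array([306., 340.]), array([346., 334.])]
0.059 1 inner pad line at handle level [array([265., 250.]), array([304., 244.])]
```

Side view: the near fingertip is at crop (330,255), just ahead of the fixed handle. The projected pad lines show about 3–8 mm of near clearance and about 20 mm of far clearance, so I shift −9 mm across and 12 mm back, then lower.

>>> apply_moves:
  moves:
    - [[-4, -5, 0, 0], [-4, -5, 0, 0], [-1, -2, 0, 0], [0, 0, 0, 0], [0, 0, 8, 0], [0, 0, 8, 0], [0, 0, 8, 0], [0, 0, 5, 0], [0, 0, 0, 0], [0, 0, 0, 0]]

```text
clock: 4.25
eef_pos: [0.5976, 0.1356, 0.0867]
tool_rot: [0.746, 0.666, -0.008, -0.002]
ft_force: [0.3, 1.0, 0.3]
grip_width: 0.0853
```

```bash
python3 -c "
from h import *
go((-.053,.142,.060),-16)"
```

```text
clock 4.25 tcp [0.5976 0.1356 0.0867] F [0.3 1.  0.3] tool shift [ 0.5  2.2 26.7] turn 0.1 after-turn shift 0.5 2.2 j [ 0.23  0.58  0.09  1.09 -0.    0.34] tilt [-0.015 -0.008 -1.   ]
tcp in bed -0.0548 0.1423 jaw now -15.9 w 0.0853
```

>>> apply_moves:
  moves:
    - [[0, 0, 4, 0], [0, 0, 4, 0], [0, 0, 4, 0], [0, 0, 4, 0], [0, 0, 4, 0], [0, 0, 4, 0], [0, 0, 3, 0], [0, 0, 0, 0], [0, 0, 0, 0], [0, 0, 0, 0]]

```text
clock: 5.25
eef_pos: [0.6071, 0.1457, 0.0857]
tool_rot: [0.744, 0.669, 0.013, -0.001]
ft_force: [0.4, -0.4, -0.2]
grip_width: 0.0855
```

```bash
python3 -c "
from h import *
go((-.053,.142,.060),-16)
b=snap('side','side3');crop('side3',290,150,390,225,8)"
```

```text
clock 5.25 tcp [0.6071 0.1457 0.0857] F [ 0.4 -0.4 -0.2] tool shift [-11.4  -6.9  25.4] turn 0.5 after-turn shift -11.5 -6.8 j [0.23 0.58 0.08 1.05 0.01 0.34] tilt [ 0.017  0.019 -1.   ]
tcp in bed -0.0438 0.1507 jaw now -15.5 w 0.0855
```

View pics/side3_c290_150.png

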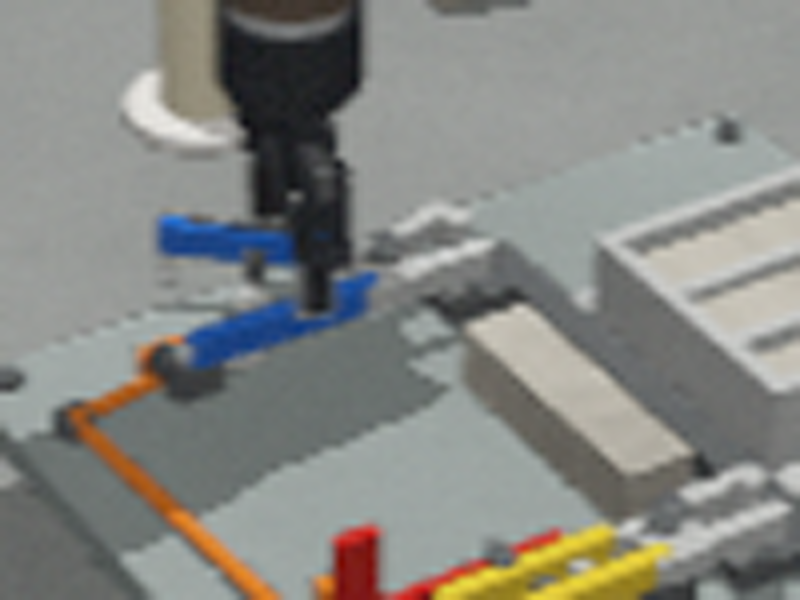

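The fingertips seem to have landed on the bars: z stopped at 0.086, the hand slid about 10 mm in x and y, and the moving handle looks wider. I'll lift off and fit box models of the handles to the colour masks for better poses.

>>> apply_moves:
  moves:
    - [[0, 0, -8, 0], [0, 0, -16, 0], [0, 0, -16, 0], [0, 0, -16, 0], [0, 0, -16, 0], [0, 0, -16, 0], [0, 0, 0, 0], [0, 0, 0, 0], [0, 0, 0, 0], [0, 0, 0, 0]]

```text
clock: 6.3
eef_pos: [0.6037, 0.143, 0.1739]
tool_rot: [0.744, 0.668, 0.009, -0.003]
ft_force: [-0.4, -0.2, -0.6]
grip_width: 0.0854
```

```bash
cat > fit.py <<'E'
from h import *
from scipy.optimize import minimize
K=8
def mask(f,col):
    i=cv2.cvtColor(cv2.imread(f'pics/{f}.png'),cv2.COLOR_BGR2HSV).astype(int);h,s,v=i[...,0],i[...,1],i[...,2]
    lo,hi={'blue':(100,125),'yel':(22,34),'red':(-1,5)}[col]
    return ((h>=lo)&(h<=hi)&(s>130)&(v>50))
def box(x0,x1,y0,y1,z0=.059,z1=.081): return np.array([[x,y,z] for x in(x0,x1) for y in(y0,y1) for z in(z0,z1)])
def rot(p,c,a):
    C,S=np.cos(a),np.sin(a);q=p.copy();d=p[:,:2]-c;q[:,0]=c[0]+C*d[:,0]-S*d[:,1];q[:,1]=c[1]+S*d[:,0]+C*d[:,1];return q
def handles(y,a,t):
    f=box(-.125,-.010,-.019,-.007);m=rot(box(-.125,-.025,.007,.019),(0,0),-t)
    out=[]
    for q in(f,m):
        q=rot(q,(.045,0),a);q[:,1]+=y;out.append(q)
    return out
def render(c,boxes,b,roi):
    x0,y0,x1,y1=roi;im=np.zeros(((y1-y0)*K,(x1-x0)*K),np.uint8)
    for q in boxes:
        P=np.array([proj(c,W(p,list(b))) for p in q]);P=((P+.5-[x0,y0])*K).round().astype(np.int32)
        cv2.fillConvexPoly(im,cv2.convexHull(P),255)
    return cv2.GaussianBlur(cv2.resize(im,(x1-x0,y1-y0),interpolation=cv2.INTER_AREA)/255.,(0,0),.7)
def obs(f,col,roi):
    x0,y0,x1,y1=roi;return cv2.GaussianBlur(mask(f,col)[y0:y1,x0:x1].astype(float),(0,0),.7)
E
python3 - <<'E'
from fit import *
c=dict(np.load('pics/top0.npz'));s=dict(np.load('pics/side0.npz'))
rt=(335,155,370,205);rs=(335,205,385,240);bt=(258,170,300,215);bs=(300,175,345,200)
def cost(q,cams):
    b=q[:3];e=0
    for k,f,ry,rb in cams:
        e+=((render(k,handles(-.13,0,0),b,ry)-obs(f,'yel',ry))**2).sum()+((render(k,handles(.13,q[3],q[4]),b,rb)-obs(f,'blue',rb))**2).sum()
    return e
A=(c,'top0',rt,bt);B=(s,'side0',rs,bs)
S=np.array([[.675,.004,.165,0,.58]]+[[.675,.004,.165,0,.58]+np.eye(5)[i]*d for i,d in enumerate([.006,.006,.03,.04,.08])])
for cs in([A,B],[A],[B]):
    r=minimize(cost,S[0],args=(cs,),method='Nelder-Mead',options=dict(initial_simplex=S,maxiter=250));print(r.x.round(4),r.fun,cost(S[0],cs),[obs(k[1],'blue',k[3]).sum() for k in cs])
snap('side','side4')
go((-.053,.142,.060),-16)
E
```

```text
[0.6747 0.0087 0.1727 0.006  0.5667] 203.19085423958649 268.9951363640664 [np.float64(90.00000000000001), np.float64(189.0001170492469)]
[0.6771 0.0094 0.1653 0.0054 0.5827] 103.982952076025 184.68218468829056 [np.float64(90.00000000000001)]
[0.6728 0.0056 0.1732 0.0101 0.6027] 79.37483559135094 84.31295167577582 [np.float64(189.0001170492469)]
clock 6.35 tcp [0.6036 0.1429 0.1737] F [ 0.8  0.2 -0.1] tool shift [ -9.7  -4.1 113.6] turn 0.4 after-turn shift -9.7 -4.0 j [0.23 0.51 0.2  1.25 0.01 0.33] tilt [ 0.008  0.016 -1.   ]
tcp in bed -0.0477 0.1486 jaw now -15.6 w 0.0853
```

Run:
```python
from fit import *
s=dict(np.load('pics/side4.npz'));bs=(300,165,345,200)
print([obs(f,'blue',bs).sum() for f in('side0','side1','side4')])
for b in([.6728,.0056,.1732],[.6747,.0080,.170]):
  for f in('side1','side4'):
    g=lambda q:((render(s,handles(.13,*q),b,bs)-obs(f,'blue',bs))**2).sum()
    r=min((minimize(g,[0,t],method='Nelder-Mead',options=dict(initial_simplex=[[0,t],[.05,t],[0,t+.06]])) for t in(.5,.6,.7)),key=lambda r:r.fun);print(f,r.x,r.fun)
crop('side4',290,150,390,225,8)
```

```text
[np.float64(189.0001170492469), np.float64(193.00011704924688), np.float64(194.0)]
side1 [0.01805859 0.59017776] 40.19230500568595
side4 [-0.00743027  0.71445206] 38.85961332759061
side1 [0.03698196 0.58501205] 40.55817766683796
side4 [0.0213623  0.70004395] 39.42455617867407
```

View pics/side4_c290_150.png

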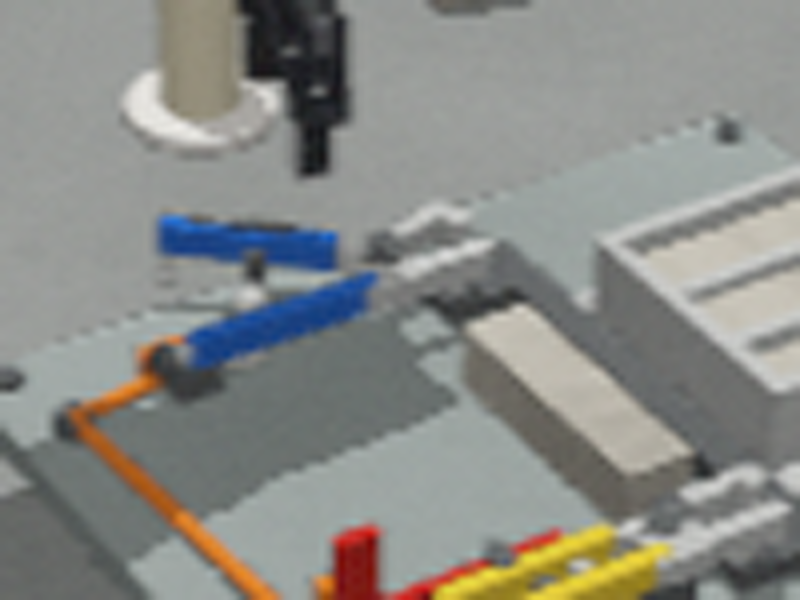

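Side view: the moving blue handle now spans (160,230)–(335,250). The fit gives an opening of about 0.71 and a swivel of about 0. I re-aim closer to the pivot along the bisector.

```bash
sed -i 's/^bed=.*/bed=[0.6745,0.0078,0.168]/' h.py; python3 -c "
from h import *
go((-.0337,.1427,.092),-20.6)"
```

```text
clock 6.35 tcp [0.6036 0.1429 0.1737] F [ 0.8  0.2 -0.1] tool shift [ 0.  13.3 81.8] turn 4.8 after-turn shift 1.1 13.2 j [0.23 0.51 0.2  1.25 0.01 0.33] tilt [ 0.008  0.016 -1.   ]
tcp in bed -0.0474 0.1451 jaw now -15.8 w 0.0853
```

>>> apply_moves:
  moves:
    - [[0, 0, 0, 4.8], [1, 5, 0, 0], [0, 5, 0, 0], [0, 3, 0, 0], [0, 0, 15, 0], [0, 0, 15, 0], [0, 0, 15, 0], [0, 0, 15, 0], [0, 0, 15, 0], [0, 0, 0, 0]]

```text
clock: 7.35
eef_pos: [0.6197, 0.1418, 0.0934]
tool_rot: [0.77, 0.639, 0.007, -0.004]
ft_force: [0.3, 0.0, 0.1]
grip_width: 0.0853
```

```bash
python3 -c "
from h import *
go((-.0337,.1427,.092),-20.6)"
```

```text
clock 7.35 tcp [0.6197 0.1418 0.0934] F [0.3 0.  0.1] tool shift [ 0.5 -2.5  1.4] turn 0.3 after-turn shift 0.5 -2.5 j [0.22 0.6  0.14 1.1  0.01 0.4 ] tilt [ 0.006  0.015 -1.   ]
tcp in bed -0.0316 0.1413 jaw now -20.3 w 0.0853
```

>>> apply_moves:
  moves:
    - [[0, 0, 3, 0], [0, 0, 3, 0], [0, 0, 3, 0], [0, 0, 3, 0], [0, 0, 3, 0], [0, 0, 0, 0], [0, 0, 0, 0], [0, 0, 0, 0], [0, 0, 0, 0], [0, 0, 0, 0]]

```text
clock: 8.35
eef_pos: [0.6224, 0.1425, 0.0808]
tool_rot: [0.769, 0.639, 0.01, -0.003]
ft_force: [-0.7, 0.3, -0.1]
grip_width: 0.0856
```

```bash
python3 -c "
from h import *
go((-.0337,.1427,.060),-20.6)"
```

```text
clock 8.35 tcp [0.6224 0.1425 0.0808] F [-0.7  0.3 -0.1] tool shift [-0.9 -5.1 20.7] turn 0.4 after-turn shift -0.9 -5.1 j [0.22 0.61 0.12 1.07 0.01 0.4 ] tilt [ 0.012  0.017 -1.   ]
tcp in bed -0.0289 0.1415 jaw now -20.2 w 0.0856
```

>>> apply_moves:
  moves:
    - [[0, -1, 3, 0], [0, -1, 3, 0], [0, -1, 3, 0], [0, 0, 3, 0], [0, 0, 0, 0], [0, 0, 0, 0], [0, 0, 0, 0], [0, 0, 0, 0], [0, 0, 0, 0], [0, 0, 0, 0]]

```text
clock: 9.35
eef_pos: [0.6193, 0.1433, 0.0676]
tool_rot: [0.769, 0.639, 0.01, -0.003]
ft_force: [0.8, -0.7, -0.5]
grip_width: 0.0854
```

```bash
python3 -c "
from h import *
go((-.0337,.1427,.060),-20.6)
b=snap('side','side5');crop('side5',290,150,390,225,8)"
```

```text
clock 9.35 tcp [0.6193 0.1433 0.0676] F [ 0.8 -0.7 -0.5] tool shift [-0.9 -1.8  7.6] turn 0.4 after-turn shift -0.9 -1.8 j [0.22 0.62 0.1  1.04 0.01 0.41] tilt [ 0.012  0.017 -1.   ]
tcp in bed -0.0318 0.1428 jaw now -20.2 w 0.0854
```

>>> apply_moves:
  moves:
    - [[0, 0, 3, 0], [0, 0, 3, 0], [0, -1, 2, 0], [0, 0, 0, 0], [0, 0, 0, 0], [0, 0, 0, 0], [0, 0, 0, 0], [0, 0, 0, 0], [0, 0, 0, 0], [0, 0, 0, 0]]
  hand: 0.8

```text
clock: 10.4
eef_pos: [0.6189, 0.1441, 0.0593]
tool_rot: [0.769, 0.639, 0.011, -0.003]
ft_force: [0.3, 0.2, 0.2]
grip_width: 0.0769
```

Run:
```python
from fit import *
go((-.0337,.1427,.060),-20.6)
s=snap('side','side6');bs=(300,165,345,200)
i=cv2.imread('pics/side6.png')
```

```text
clock 10.4 tcp [0.6189 0.1441 0.0593] F [0.3 0.2 0.2] tool shift [-1.5 -1.2 -0.7] turn 0.4 after-turn shift -1.5 -1.2 j [0.22 0.63 0.09 1.02 0.01 0.41] tilt [ 0.013  0.018 -1.   ]
tcp in bed -0.032 0.1437 jaw now -20.2 w 0.0769
```

>>> apply_moves:
  moves:
    - [[0, 0, 0, 0], [-0.5, 0, 0, 0], [-0.5, 0, 0, 0], [0, 0, 0, 0], [-0.5, 0, 0, 0], [0, 0, 0, 0], [0, 0, 0, 0], [0, 0, 0, 0], [0, 0, 0, 0], [0, 0, 0, 0]]
  hand: 0.65

```text
clock: 11.45
eef_pos: [0.6188, 0.1427, 0.0604]
tool_rot: [0.769, 0.639, 0.011, -0.002]
ft_force: [1.4, 0.5, -0.3]
grip_width: 0.0704
```

>>> apply_moves:
  moves:
    - [[0, 0, 0, 0], [-0.5, 0, 0, 0], [-0.5, 0, 0, 0], [0, 0, 0, 0], [-0.5, 0, 0, 0], [0, 0, 0, 0], [0, 0, 0, 0], [0, 0, 0, 0], [0, 0, 0, 0], [0, 0, 0, 0]]
  hand: 0.5

```text
clock: 12.45
eef_pos: [0.6183, 0.1409, 0.0615]
tool_rot: [0.769, 0.639, 0.011, -0.002]
ft_force: [1.0, 0.6, 1.1]
grip_width: 0.0637
```

```bash
cat > st.py <<'E'
from fit import *
import sys
def state(f,b=[.6728,.0056,.1732]):
    s=snap('side',f);bs=(300,165,345,200);o=obs(f,'blue',bs)
    # ignore pixels hidden by the dark gripper
    g=cv2.cvtColor(cv2.imread(f'pics/{f}.png'),cv2.COLOR_BGR2GRAY)[bs[1]:bs[3],bs[0]:bs[2]]
    w=1-cv2.dilate((g<45).astype(np.uint8),np.ones((3,3)))
    c=lambda q:(w*(render(s,handles(.13,*q),b,bs)-o)**2).sum()
    r=min((minimize(c,[a,t],method='Nelder-Mead',options=dict(initial_simplex=[[a,t],[a+.05,t],[a,t+.06]])) for t in(.0,.3,.5,.65) for a in (-.1,.1)),key=lambda r:r.fun)
    print('swivel,theta',r.x.round(3),r.fun.round(1),'used',w.mean().round(2))
if __name__=='__main__':
    go((-.0337,.140,.060),-20); state(sys.argv[1])
E
python3 st.py side7
```

```text
clock 12.45 tcp [0.6183 0.1409 0.0615] F [1.  0.6 1.1] tool shift [-0.8 -0.3  1.5] turn -0.1 after-turn shift -0.8 -0.3 j [0.22 0.62 0.08 1.02 0.01 0.4 ] tilt [ 0.014  0.017 -1.   ]
tcp in bed -0.0332 0.1406 jaw now -20.1 w 0.0637
swivel,theta [-0.013  0.512] 28.4 used 0.82
```

>>> apply_moves:
  moves:
    - [[0, 0, 0, 0], [-0.5, 0, 0, 0], [-0.5, 0, 0, 0], [0, 0, 0, 0], [-0.5, 0, 0, 0], [0, 0, 0, 0], [0, 0, 0, 0], [0, 0, 0, 0], [0, 0, 0, 0], [0, 0, 0, 0]]
  hand: 0.38

```text
clock: 13.5
eef_pos: [0.6176, 0.1392, 0.0625]
tool_rot: [0.769, 0.64, 0.011, -0.002]
ft_force: [0.3, 0.9, 1.4]
grip_width: 0.0593
```

>>> apply_moves:
  moves:
    - [[0, 0, 0, 0], [-0.5, 0, 0, 0], [-0.5, 0, 0, 0], [0, 0, 0, 0], [-0.5, 0, 0, 0], [0, 0, 0, 0], [0, 0, 0, 0], [0, 0, 0, 0], [0, 0, 0, 0], [0, 0, 0, 0]]
  hand: 0.28

```text
clock: 14.5
eef_pos: [0.6168, 0.1379, 0.0633]
tool_rot: [0.768, 0.64, 0.01, -0.002]
ft_force: [0.7, 1.0, 2.6]
grip_width: 0.055
```

```bash
python3 st.py side8
```

```text
clock 14.5 tcp [0.6168 0.1379 0.0633] F [0.7 1.  2.6] tool shift [2.4 0.6 3.4] turn 0.0 after-turn shift 2.4 0.6 j [0.21 0.62 0.08 1.02 0.01 0.39] tilt [ 0.013  0.017 -1.   ]
tcp in bed -0.0351 0.1379 jaw now -20.0 w 0.055
swivel,theta [-0.031  0.328] 29.9 used 0.81
```

>>> apply_moves:
  moves:
    - [[0, 0, 0, 0], [0, 0, 0, 0], [0, 0, 0, 0], [0, 0, 0, 0], [0, 0, 0, -3], [0, 0, 0, -3], [0, 0, 0, -2], [0, 0, 0, 0], [0, 0, 0, 0], [0, 0, 0, 0]]
  hand: 1

```text
clock: 15.55
eef_pos: [0.6147, 0.136, 0.061]
tool_rot: [0.721, 0.693, 0.007, -0.003]
ft_force: [-0.6, 0.4, -0.9]
grip_width: 0.0854
```

```bash
sed -i 's/go(.*; state/go((-.079,.1428,.060),-9.5); state/' st.py; python3 st.py side9
```

```text
clock 15.55 tcp [0.6147 0.136  0.061 ] F [-0.6  0.4 -0.9] tool shift [ -2.3 -41.9   0.7] turn -2.4 after-turn shift -0.5 -42.0 j [0.21 0.62 0.08 1.02 0.01 0.25] tilt [ 0.007  0.014 -1.   ]
tcp in bed -0.0375 0.1364 jaw now -11.9 w 0.0854
swivel,theta [-0.013  0.33 ] 25.3 used 0.77
```

>>> apply_moves:
  moves:
    - [[0, 0, 0, -2.2], [0, -6, 0, 0], [0, -6, 0, 0], [0, -6, 0, 0], [0, -6, 0, 0], [0, -6, 0, 0], [0, -6, 0, 0], [0, -6, 0, 0], [0, 0, 0, 0], [0, 0, 0, 0]]

```text
clock: 16.6
eef_pos: [0.5678, 0.1361, 0.0609]
tool_rot: [0.708, 0.706, 0.007, -0.003]
ft_force: [0.8, 0.2, -0.7]
grip_width: 0.0854
```

```bash
python3 st.py side10
```

```text
clock 16.6 tcp [0.5678 0.1361 0.0609] F [ 0.8  0.2 -0.7] tool shift [-0.7  4.9  0.9] turn -0.3 after-turn shift -0.8 4.9 j [ 0.23  0.54 -0.06  0.96  0.01  0.23] tilt [ 0.007  0.014 -1.   ]
tcp in bed -0.0838 0.1444 jaw now -9.8 w 0.0854
swivel,theta [-0.019  0.322] 27.8 used 0.74
```

>>> apply_moves:
  moves:
    - [[0, 1, 0, 0], [0, 1, 0, 0], [0, 1, 0, -2], [-0.5, 0, 0, 0], [-0.5, 0, 0, 0], [0, 0, 0, 0], [0, 0, 0, 0], [0, 0, 0, 0], [0, 0, 0, 0], [0, 0, 0, 0]]
  hand: 0.5

```text
clock: 17.65
eef_pos: [0.5702, 0.1354, 0.0619]
tool_rot: [0.696, 0.718, 0.006, -0.004]
ft_force: [-0.9, -0.0, 2.4]
grip_width: 0.064
```

```bash
python3 st.py side11
```

```text
clock 17.65 tcp [0.5702 0.1354 0.0619] F [-0.9 -0.   2.4] tool shift [-0.1  2.5  1.9] turn 1.7 after-turn shift -0.1 2.5 j [ 0.23  0.54 -0.05  0.97  0.01  0.19] tilt [ 0.003  0.014 -1.   ]
tcp in bed -0.0815 0.1433 jaw now -7.8 w 0.064
swivel,theta [0.01  0.287] 24.5 used 0.74
```

>>> apply_moves:
  moves:
    - [[-0.5, 0, 0, 0], [-0.5, 0, 0, 0], [-0.5, 0, 0, -1], [-0.5, 0, 0, -1], [-0.5, 0, 0, -1], [-0.5, 0, 0, -1], [-0.5, 0, 0, 0], [-0.5, 0, 0, 0], [0, 0, 0, 0], [0, 0, 0, 0]]
  hand: 0.22

```text
clock: 18.7
eef_pos: [0.5708, 0.1308, 0.0637]
tool_rot: [0.668, 0.744, 0.007, -0.003]
ft_force: [-0.0, 0.2, 0.8]
grip_width: 0.0524
```

```bash
python3 st.py side12
```

```text
clock 18.7 tcp [0.5708 0.1308 0.0637] F [-0.   0.2  0.8] tool shift [4.3 2.4 3.8] turn 6.0 after-turn shift 4.5 2.0 j [ 0.22  0.54 -0.05  0.97  0.01  0.11] tilt [ 0.004  0.014 -1.   ]
tcp in bed -0.0817 0.1386 jaw now -3.5 w 0.0524
swivel,theta [-0.031  0.031] 25.8 used 0.73
```

>>> apply_moves:
  moves:
    - [[-1, 0, 0, 0], [-1, 0, 0, -1], [-1, 0, 0, -1], [-1, 0, 0, -1], [-1, 0, 0, 0], [-1, 0, 0, 0], [-1, 0, 0, 0], [-1, 0, 0, 0], [0, 0, 0, 0], [0, 0, 0, 0]]
  hand: -0.05

```text
clock: 19.75
eef_pos: [0.5716, 0.1226, 0.0632]
tool_rot: [0.647, 0.763, 0.007, -0.004]
ft_force: [0.6, 0.4, 0.0]
grip_width: 0.0407
```

```bash
python3 st.py side13
```

```text
clock 19.75 tcp [0.5716 0.1226 0.0632] F [0.6 0.4 0. ] tool shift [12.4  3.1  3.4] turn 9.3 after-turn shift 12.8 1.1 j [ 0.2   0.54 -0.06  0.97  0.01  0.04] tilt [ 0.003  0.015 -1.   ]
tcp in bed -0.0822 0.1303 jaw now -0.2 w 0.0407
swivel,theta [-0.05  -0.148] 15.3 used 0.71
```

>>> apply_moves:
  moves:
    - [[0, 0, 0, 0], [0, 0, 0, 0], [0, 0, 0, 0], [0, 0, 0, 0], [0, 0, 0, 0], [0, 0, 0, 0], [0, 0, 0, 0], [0, 0, 0, 0], [0, 0, 0, 0], [0, 0, 0, 0]]
  hand: -0.25

```text
clock: 20.8
eef_pos: [0.5714, 0.1228, 0.0636]
tool_rot: [0.646, 0.763, 0.007, -0.003]
ft_force: [0.1, 1.6, 0.3]
grip_width: 0.0357
```

>>> apply_moves:
  moves:
    - [[0, 0, 0, 0], [0, 0, 0, 0], [0, 0, 0, 0], [0, 0, 0, 0], [0, 0, 0, 0], [0, 0, 0, 0], [0, 0, 0, 0], [0, 0, 0, 0], [0, 0, 0, 0], [0, 0, 0, 0]]
  hand: 0.7

```text
clock: 21.8
eef_pos: [0.5718, 0.122, 0.0633]
tool_rot: [0.647, 0.763, 0.006, -0.003]
ft_force: [0.0, -0.1, 0.4]
grip_width: 0.0725
```

>>> apply_moves:
  moves:
    - [[0, 0, -6, 0], [0, 0, -16, 0], [0, 0, -16, 0], [0, 0, -16, 0], [0, 0, -16, 0], [0, 0, -16, 0], [0, 0, -16, 0], [0, 0, 0, 0], [0, 0, 0, 0], [0, 0, 0, 0]]

```text
clock: 22.8
eef_pos: [0.5709, 0.1205, 0.1711]
tool_rot: [0.647, 0.763, 0.006, -0.003]
ft_force: [-0.0, -0.5, 0.6]
grip_width: 0.0723
```

```bash
python3 st.py side14; python3 -c "
from h import *
crop('side14',285,150,415,247,6)"
```

```text
clock 22.8 tcp [0.5709 0.1205 0.1711] F [-0.  -0.5  0.6] tool shift [ 13.    3.5 111.3] turn 9.3 after-turn shift 13.4 1.4 j [0.2  0.44 0.09 1.21 0.01 0.04] tilt [ 0.004  0.013 -1.   ]
tcp in bed -0.0833 0.1284 jaw now -0.2 w 0.0723
swivel,theta [-0.035 -0.168] 16.3 used 0.93
```

View pics/side14_c285_150.png

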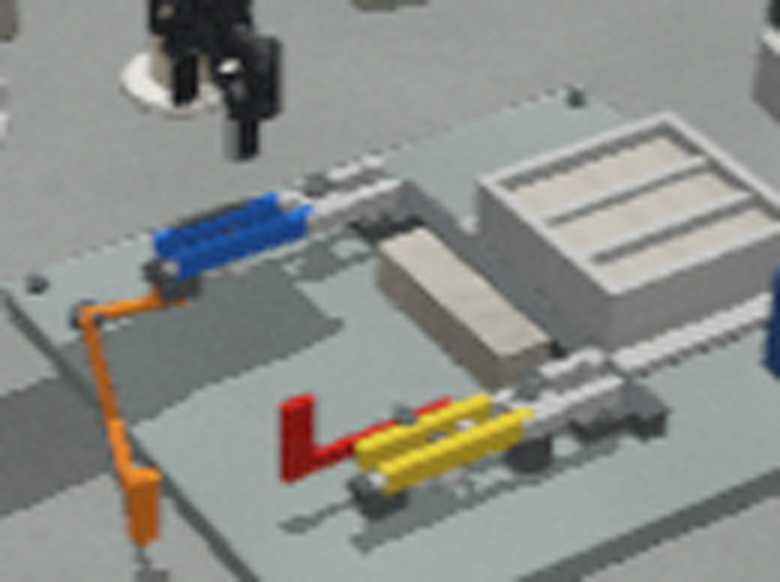

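The work clamp is shut (parallel blue bars at (155–310, 195–275)), and the gate post has swung clear to (140,505). The red tab stands at (298,398)–(298,475). Next I close the fingers and go to the −y side of the tab, above handle height.

```bash
python3 -c "
from fit import *
go((-.169,-.143,.17),0)
# tab position from red mask top part
c=dict(np.load('pics/top0.npz'));s=dict(np.load('pics/side14.npz'))
g=lambda q:sum(((render(k,[box(q[0]-.012,q[0]+.012,q[1]-.005,q[1]+.005,.09,.125)],bed,r)-obs(f,'red',r))**2).sum() for k,f,r in S)
for S in([(s,'side14',(325,210,342,223))],):
  r=minimize(g,[-.163,-.104],method='Nelder-Mead',options=dict(initial_simplex=[[-.163,-.104],[-.157,-.104],[-.163,-.098]]));print(r.x,r.fun)
print(obs('side14','red',(325,210,342,223)).round(1)[::2])
"
```

```text
clock 22.85 tcp [0.5706 0.1204 0.1708] F [-0.7 -0.   0.4] tool shift [-271.8  -84.3   -3. ] turn -0.2 after-turn shift -271.4 -85.4 j [0.2  0.44 0.09 1.21 0.01 0.04] tilt [ 0.003  0.013 -1.   ]
tcp in bed -0.0836 0.1284 jaw now -0.2 w 0.0728
[-0.16964637 -0.11312948] 5.005500217081463
[[0.  0.  0.  0.  0.  0.  0.  0.  0.  0.  0.  0.  0.  0.  0.  0.  0. ]
 [0.  0.  0.  0.  0.  0.  0.  0.  0.  0.  0.  0.  0.  0.  0.  0.  0. ]
 [0.  0.  0.  0.  0.  0.  0.  0.  0.  0.  0.  0.  0.  0.  0.  0.  0. ]
 [0.  0.  0.  0.  0.  0.  0.1 0.3 0.7 0.8 0.8 0.6 0.2 0.  0.  0.  0. ]
 [0.  0.  0.  0.  0.  0.  0.2 0.8 1.  0.9 0.7 0.7 0.2 0.  0.  0.  0. ]
 [0.  0.  0.  0.  0.  0.  0.2 0.8 0.9 0.7 0.9 0.8 0.2 0.  0.  0.  0. ]
 [0.  0.  0.  0.  0.  0.  0.2 0.8 1.  1.  1.  0.8 0.2 0.  0.  0.  0. ]]
```

>>> apply_moves:
  moves:
    - [[-26, -8, 0, 0], [-26, -8, 0, 0], [-26, -8, 0, 0], [-26, -8, 0, 0], [-26, -8, 0, 0], [-26, -8, 0, 0], [-26, -8, 0, 0], [-26, -8, 0, 0], [-26, -8, 0, 0], [-26, -8, 0, 0]]
  hand: -1

```text
clock: 23.85
eef_pos: [0.5282, -0.1543, 0.1558]
tool_rot: [0.643, 0.765, 0.001, -0.011]
ft_force: [0.2, -1.4, 0.5]
grip_width: 0.0001
```

```bash
python3 -c "
from h import *
go((-.168,-.147,.112),0)"
```

```text
clock 23.85 tcp [ 0.5282 -0.1543  0.1558] F [ 0.2 -1.4  0.5] tool shift [-12.4   3.9  43.6] turn 0.3 after-turn shift -12.4 3.9 j [-0.29  0.41 -0.    1.18  0.01 -0.46] tilt [-0.015  0.016 -1.   ]
tcp in bed -0.1714 -0.1354 jaw now 0.3 w 0.0001
```

>>> apply_moves:
  moves:
    - [[-6, 1, 0, 0], [-6, 1, 0, 0], [0, 1, 0, 0], [0, 0, 8, 0], [0, 0, 8, 0], [0, 0, 8, 0], [0, 0, 8, 0], [0, 0, 8, 0], [0, 0, 3, 0], [0, 0, 0, 0]]

```text
clock: 24.85
eef_pos: [0.5303, -0.163, 0.1044]
tool_rot: [0.643, 0.766, -0.0, -0.015]
ft_force: [0.2, -0.6, 0.4]
grip_width: -0.0001
```

```bash
python3 -c "
from h import *
go((-.168,-.147,.110),0)
snap('side','side15');crop('side15',300,185,380,245,9)"
```

```text
clock 24.85 tcp [ 0.5303 -0.163   0.1044] F [ 0.2 -0.6  0.4] tool shift [-2.6  2.6 -5.7] turn 0.3 after-turn shift -2.6 2.7 j [-0.3   0.47 -0.06  1.07  0.01 -0.48] tilt [-0.023  0.019 -1.   ]
tcp in bed -0.1708 -0.1443 jaw now 0.3 w -0.0001
```

View pics/side15_c300_185.png

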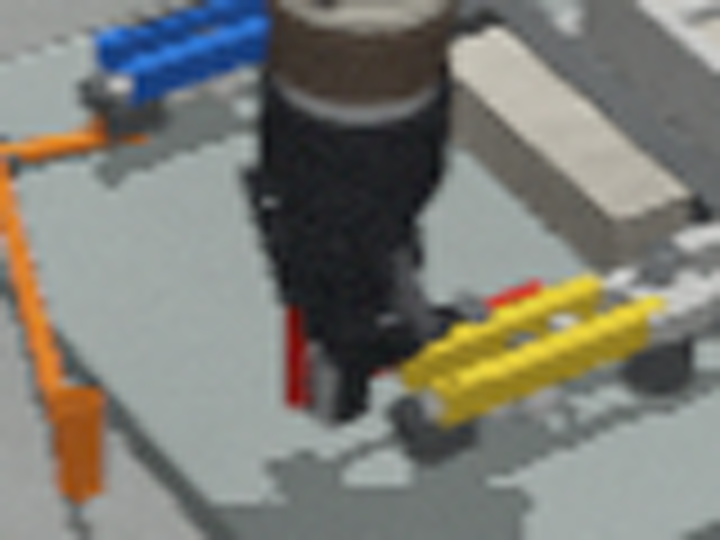

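The fingers at (335,385) stand in front of (−y of) the red tab at (297,360), clear of the yellow handles. I start the pull towards +y.

>>> apply_moves:
  moves:
    - [[3, 0, 0, 0], [3, 0, 0, 0], [3, 0, 0, 0], [3, 0, 0, 0], [3, 0, 0, 0], [3, 0, 0, 0], [3, 0, 0, 0], [3, 0, 0, 0], [3, 0, 0, 0], [3, 0, 0, 0]]

```text
clock: 25.9
eef_pos: [0.5267, -0.1347, 0.1072]
tool_rot: [0.644, 0.765, -0.002, -0.01]
ft_force: [1.6, -5.6, -2.2]
grip_width: 0.0003
```

>>> apply_moves:
  moves:
    - [[3, 0, 0, 0], [3, 0, 0, 0], [3, 0, 0, 0], [3, 0, 0, 0], [3, 0, 0, 0], [3, 0, 0, 0], [3, 0, 0, 0], [3, 0, 0, 0], [3, 0, 0, 0], [3, 0, 0, 0]]

```text
clock: 26.9
eef_pos: [0.5264, -0.1164, 0.1076]
tool_rot: [0.648, 0.761, -0.009, 0.002]
ft_force: [2.0, -3.7, -0.9]
grip_width: 0.0001
```

```bash
cat > pk.py <<'E'
from fit import *
import sys
go((-.168,-.08,.110),0)
f=sys.argv[1];s=snap('side',f);ry=(335,195,385,240);o=obs(f,'yel',ry)
g=cv2.cvtColor(cv2.imread(f'pics/{f}.png'),cv2.COLOR_BGR2GRAY)[ry[1]:ry[3],ry[0]:ry[2]];w=1-cv2.dilate((g<45).astype(np.uint8),np.ones((3,3)))
for t in np.arange(0,.45,.05): print(round(t,2),(w*(render(s,handles(-.13,0,t),[.6728,.0056,.1732],ry)-o)**2).sum().round(1),end='; ')
r=cv2.connectedComponentsWithStats(mask(f,'red')[190:245,300:385].astype(np.uint8))
print('red',[(x[:5]+[300,190,0,0,0]).tolist() for x in r[2][1:] if x[4]>5])
E
python3 pk.py side16
```

```text
clock 26.9 tcp [ 0.5264 -0.1164  0.1076] F [ 2.  -3.7 -0.9] tool shift [17.7 -1.4 -2.6] turn -0.5 after-turn shift 17.7 -1.2 j [-0.21  0.42 -0.12  1.03 -0.02 -0.37] tilt [-0.008 -0.015 -1.   ]
tcp in bed -0.1668 -0.0977 jaw now -0.5 w 0.0001
0.0 38.6; 0.05 41.2; 0.1 50.5; 0.15 66.4; 0.2 85.9; 0.25 106.9; 0.3 131.8; 0.35 153.2; 0.4 169.3; red [[329, 219, 21, 7, 43]]
```

>>> apply_moves:
  moves:
    - [[3, 0, 0, 0], [3, 0, 0, 0], [3, 0, 0, 0], [3, 0, 0, 0], [3, 0, 0, 0], [3, 0, 0, 0], [3, 0, 0, 0], [3, 0, 0, 0], [3, 0, 0, 0], [3, 0, 0, 0]]

```text
clock: 27.95
eef_pos: [0.5189, -0.0801, 0.1071]
tool_rot: [0.647, 0.763, -0.007, -0.002]
ft_force: [-0.1, -0.5, -0.6]
grip_width: -0.0007
```

```bash
python3 pk.py side17
```

```text
clock 27.95 tcp [ 0.5189 -0.0801  0.1071] F [-0.1 -0.5 -0.6] tool shift [-19.4   0.1  -2.8] turn -0.2 after-turn shift -19.4 0.0 j [-0.15  0.4  -0.15  1.03 -0.01 -0.31] tilt [-0.012 -0.008 -1.   ]
tcp in bed -0.1681 -0.0606 jaw now -0.2 w -0.0007
0.0 159.9; 0.05 149.0; 0.1 130.2; 0.15 101.5; 0.2 76.9; 0.25 57.9; 0.3 49.5; 0.35 53.5; 0.4 67.6; red [[329, 212, 14, 9, 61]]
```

The parking clamp has sprung open to about 0.3 and the force has dropped away. Back off and lift.

>>> apply_moves:
  moves:
    - [[-4, 0, 0, 0], [-4, 0, 0, 0], [0, 0, -15, 0], [0, 0, -20, 0], [0, 0, -20, 0], [0, 0, -20, 0], [0, -20, -20, 0], [0, -20, -20, 0], [0, -20, -10, 0], [0, 0, 0, 0]]

```text
clock: 29.0
eef_pos: [0.4616, -0.1007, 0.2369]
tool_rot: [0.648, 0.762, -0.008, -0.002]
ft_force: [1.1, 1.6, 0.5]
grip_width: 0.0001
```

```bash
python3 pk.py side18; python3 st.py side19;  python3 -c "
from h import *
crop('side19',285,150,415,247,6)"
```

```text
clock 29.0 tcp [ 0.4616 -0.1007  0.2369] F [1.1 1.6 0.5] tool shift [ -7.5  61.9 126. ] turn -0.4 after-turn shift -7.9 61.9 j [-0.21  0.2  -0.08  1.31 -0.01 -0.37] tilt [-0.014 -0.008 -1.   ]
tcp in bed -0.228 -0.0714 jaw now -0.4 w 0.0001
0.0 161.1; 0.05 150.2; 0.1 131.4; 0.15 102.6; 0.2 77.7; 0.25 58.2; 0.3 49.4; 0.35 53.2; 0.4 67.3; red [[329, 208, 14, 13, 90]]
clock 29.05 tcp [ 0.4627 -0.1006  0.2363] F [ 0.3 -0.8  0.1] tool shift [216.3 148.9 172.9] turn 9.1 after-turn shift 237.1 112.8 j [-0.21  0.2  -0.08  1.3  -0.01 -0.37] tilt [-0.013 -0.008 -1.   ]
tcp in bed -0.2269 -0.0714 jaw now -0.4 w 0.0003
swivel,theta [-0.031 -0.245] 9.5 used 0.69
```

View pics/side19_c285_150.png

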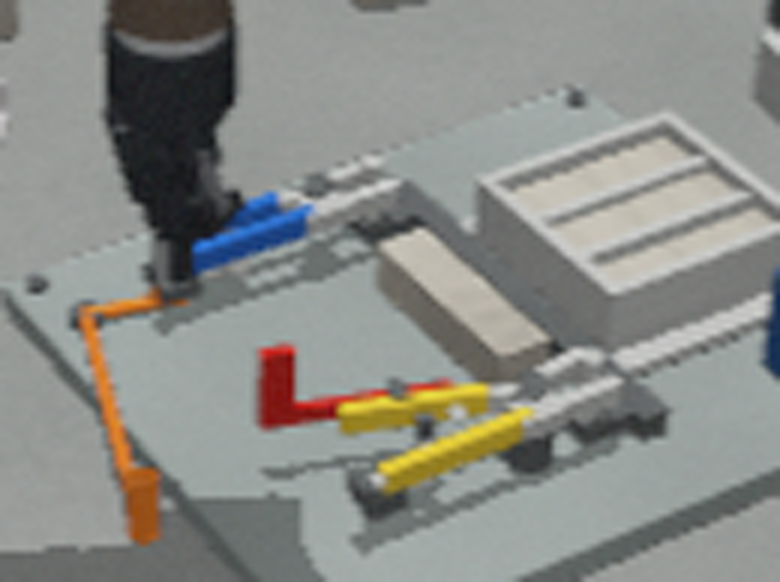

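The last view shows the yellow handles apart at (340–490, 385–430) and (380–530, 410–490), and the blue handles still parallel and shut. The gate is clear, and the gripper is free, high above the bed. I let things settle for a moment, then hand in.

>>> apply_moves:
  moves:
    - [[0, 0, 0, 0], [0, 0, 0, 0], [0, 0, 0, 0], [0, 0, 0, 0], [0, 0, 0, 0], [0, 0, 0, 0], [0, 0, 0, 0], [0, 0, 0, 0], [0, 0, 0, 0], [0, 0, 0, 0]]

```text
clock: 30.1
eef_pos: [0.4644, -0.0998, 0.2317]
tool_rot: [0.647, 0.762, -0.009, -0.005]
ft_force: [0.0, -0.7, -0.0]
grip_width: -0.0001
```

```bash
python3 -c "
from h import *
print(workorder.job_done())"
```

```text
the job is handed in; nothing more can be done
None
```

The changeover looks complete and was handed in at about 30 s of the 64 s. The hand-in reported no verdict.

- **Work clamp:** I squeezed it shut in two pinches, first near the pivot to about 0.33 rad, then at 80–85 mm behind the pivot until it locked. It stayed shut when released, and the gate swung clear.
- **Parking clamp:** I pushed the red tab towards bed +y with closed fingers, and the clamp sprang open.

**Last checks**
- **Blue handles:** parallel and shut.
- **Yellow handle:** about 0.3 rad open.
- **Gate:** clear.
- **Gripper:** free in the air, with the wrist force close to zero.
- **Swivel:** my estimates stayed within about 0.05 rad at each check, against the 0.25 limit.

**What went wrong or disagreed**
- **First descent:** my estimate of the bed position was off by a few millimetres in y. A fingertip seems to have landed on the moving blue handle and widened it from about 0.6 to 0.71 rad. I lifted off, measured again and placed the fingers correctly.
- **Camera disagreement:** the top and side cameras differed by 4–10 mm in y.
- **Opening estimates:** once the work clamp was nearly shut, my numerical opening estimates were unreliable (impossible values down to -0.25 rad). The locked state therefore rests on the pictures and the 36 mm finger reading.
- **Bystanders:** I did not measure them. Nothing visible in the last views had moved.

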